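Release the circuit key left latched on a test box

ROBOT

A 6-joint arm with a two-finger parallel gripper is mounted at the origin on the work surface. World frame = base frame: x ahead of the robot, y to its left, z up, the work surface at z = 0. Lengths are in m, angles in rad, forces in N, time in s.
With the tool pointing down it reaches from about 0.425 to 0.95 m from the base axis. Payload 3.5 kg.
Tool frame: the origin (TCP) lies on the centre line of the jaws, within the pads' length; the fingertips stand arm.finger_overhang ahead of it and the grasp point (between the pads) lies 2 mm behind it (arm.finger_overhang is the distance from the TCP to the fingertips, in m); x points along the fingers, y is the direction in which the jaws open and shut, and the axes are right-handed (so a half turn about x gives the same grasp; the last joint's range is limited). The gripper opens to 85 mm and grips with 20 to 120 N. Pads are 22 mm wide; open, the fingers measure 114 mm over their backs; the gripper's body (76 mm by 85 mm) begins 54 mm behind the grasp point. The pads swing forward as they close: fully open they stand 13 mm farther back than shut.
Start: joints at [-0.15, 0.286, 1.577, -0, 1.279, -0.15], TCP at [0.675, 0, 0.248] pointing down, gripper open.
Joint ranges: [-2.77, 2.77], [-0.9, 2.22], [0.21, 2.48], [-1.53, 4.67], [0.24, 2.81], [-2.84, 2.84]. Speed limits (rad/s): [2.79, 2.79, 3.14, 3.14, 3.14, 3.14].

INTERFACE

Orientations are given as a unit quaternion [w, x, y, z].
In Python, from workcell import readout, read_camera, camera_params, workorder, arm gives the robot as it stands.
- The arm moves only by the shell command python3 -m pendant 'ROWS' [OPENING]. ROWS is JSON, a list of rows, each an object of numbers: "x", "y", "z": the shift along the world's x, y, z in mm; "yaw": the turn about the world's z in rad. In form: [{"x": .., "y": .., "z": .., "yaw": ..}, ...]. A call has 1 to 12 rows; each row shifts and turns the pose as measured when the row begins; what a row does not reach is not made up. A row lasts 1/8 s, in which the tool goes at most 62.5 mm and 10.7 degrees, less where a joint would pass 70% of its speed; a pose out of reach is approached as far as the arm can. A call is refused whole if a number of a shift passes 62.5 or a number of a turn 0.188, either way. A call with a gripper value outside its range is refused whole. OPENING is the opening, from 0 (shut) to 1 (fully open), set as the call begins (- or left out, the last holds). The fingers move at their own pace and stop on an object; the grip force is fixed at half the most. Time passes only in rows, so rows that do not move let the fingers close. It gives the time, the measured TCP pose, the force and the opening at its end, in the units of the state.
- readout.sense(): the state, without advancing time (a new reading comes with each control period).
- read_camera(name): name is "scene" or "side" or "wrist"; returns (picture, depth): 420x560x3 uint8, blue, green, red; 420x560 float32, m along the optical axis (not along the pixel's ray), 0 where there is no reading.
- camera_params(name): a dict with "fov_y" (degrees; the focal length in pixels is half the picture's height over the tangent of half this angle, whatever the lens; pixels are square), "cx", "cy" (the principal point, pixels), "k1" (the pictures are not rectified: a ray, as slopes to the right and down, at radius r is drawn at 1 + k1 r^2 times it, then the intrinsics apply), "extrinsics" (4x4, takes a point from world to camera coordinates); the wrist camera has in their place "tool_from_camera" (4x4, takes a point from camera to tool coordinates, whose origin is the TCP and whose axes are the tool frame's). Camera axes: x right, y down, z forward; pixel columns grow to the right and rows downward; lengths in m; the calibration is good to about 2 mm. A picture is of the moment at which its call begins: read the wrist's pose just before it. camera_params takes no time and is no camera call.
- workorder.sign_off(): hands the job in, once; it reports no verdict.
The state is a dict: "time_s": time; "q": joint angles; "joint_vel": joint speeds; "tau": joint torques, N m; "tool_pos": TCP position; "tcp_rot": TCP orientation; "force": force on the tool from outside, world axes, zero at the start; "wrist_torque": the same for the moment, N m; "finger_gap": finger opening in m.
Only numpy, scipy, OpenCV 4.12 (cv2) and the standard library are available. Lean on these libraries where they do the work, as an engineer would, in place of code of your own. Each camera call takes 0.05 s, during which the arm holds its last target. There are 200 camera calls.

TASK

One of the four identical white keys on the circuit test box has been left latched down. Tap the keys lightly to find it, then press that key fully in and let go, so that it pops up and the green vane stands upright. Do not push any raised key right in (that would tip the red vane), and leave the things around the box where they are; nothing is to be gripped or lifted.

Things in the scene. Friction and masses are not known exactly. Their poses are not given: they have to be found in the camera images.
- testbox: Grey test box fixed to the bench, 130 mm along its x, 270 mm along its y, its flat deck 60 mm above the bench. Origin: centre of its underside, on the bench. z up, x towards its far side with the terminals, y along the row of keys; turned by up to 0.35 rad. Keys: four alike, square white caps 30 by 30 mm, 50 mm apart, moving straight down 10 mm to a hard stop. Any one may be the latched one.
- key1_place (a point): Fixed point on the deck under the centre of the first key, at y = +75 mm of the box; it does not move with the key. A raised key's top is 16 mm above this point, the latched key's top about 11 mm, and a key at its stop 6 mm.
- key2_place (a point): The same point for the second key, at y = +25 mm of the box. Springs: a raised key starts to yield at about 4.5 N and needs about 6.5 N at 5 mm and 8.5 N at 10 mm; let go, it rises again. The latched key stays still under less than about 6 N and yields above, needing about 8.5 N at its stop.
- key3_place (a point): The same point for the third key, at y = -25 mm of the box. Raised keys may be tapped: pushed in by less than 6.5 mm they only spring back, but pushed in by more than about 7 mm they switch their circuit on and tip the red vane.
- key4_place (a point): The same point for the fourth key, at y = -75 mm of the box. To release the latched key push it in at least 2 mm farther than it stands (best down to its stop, 5 mm farther) and let go: its catch springs aside and it rises fully, level with the others.
- green_vane (a joint): Green vane on a thin stem at the +y end of the deck (at x = +10 mm, y = +117 mm of the box, 24 mm wide, its tip 46 mm above the deck), rad. It leans towards the box's far side (+x) by about 0.37 while a key is latched, more while that key is pressed deeper, and springs to 0, upright, once the key is released.
- red_vane (a joint): Red vane on a thin stem at the -y end of the deck (at x = -30 mm, y = -117 mm of the box, 24 mm wide, its tip 41 mm above the deck), rad. 0: upright, as at the start; if a key that was raised is pushed right in, it tips towards +x of the box by 0.06 or more and stays so.
- screwdriver: Bystander: loose screwdriver, 180 mm long, lying on the bench near the box's +y end; origin at the middle of its underside, x along it towards the tip.
- tape: Bystander: loose blue roll of tape, 68 mm across, 19 mm high, lying flat; origin at the centre of its underside.
- carton: Bystander: loose green and white carton, 60 by 90 by 45 mm high; origin at the centre of its underside.

How it is judged:
At the end, for the whole second after the job is handed in: The latched key has been released and no key is down: the green vane stands within 0.1 rad of upright, and the red vane is still upright (under 0.06 rad) (value of joint green_vane below 0.1 rad and value of joint red_vane below 0.06 rad); the robot touches nothing.
It fails at once if a raised key was pushed right in (the red vane tipped) (value of joint red_vane above 0.06 rad).
It fails at once if something standing around the box was lifted or shifted by more than 20 mm (distance of any of screwdriver, tape, carton from where it was at the start of the episode above 0.02 m).
It also fails if it takes over 42 s, if anything falls off the work surface, if the arm or the gripper's body presses on something with over 40 N, if the wrist force passes 120 N, or if a joint passes its speed limit or range.

## Working session

There is one attempt and no reset: what is moved stays moved. The work goes in short steps, Python scripts to look and compute and a shell command to move; the robot and the scene stay as the last step left them, time stands still between calls to the robot, and variables do not carry over. Pictures are saved under pics/ and viewed, about 8 in all and at most 12, crops included, and the job is handed in when it is done.

```bash
mkdir -p pics; cat > h.py <<'E'
import numpy as np, cv2
from workcell import readout, read_camera, camera_params, workorder, arm
from scipy.spatial.transform import Rotation as R
def K(p,h=420):
    f=h/2/np.tan(np.radians(p['fov_y'])/2); return f,p['cx'],p['cy'],p['k1']
def T_wc(name,s=None):
    p=camera_params(name)
    if name!='wrist': return np.linalg.inv(np.array(p['extrinsics']))
    q=s['tcp_rot']; T=np.eye(4); T[:3,:3]=R.from_quat([q[1],q[2],q[3],q[0]]).as_matrix(); T[:3,3]=s['tool_pos']
    return T@np.array(p['tool_from_camera'])
def ray(name,u,v,s=None):
    p=camera_params(name); f,cx,cy,k1=K(p); d=np.array([(u-cx)/f,(v-cy)/f]); x=d.copy()
    for _ in range(20): x=d/(1+k1*(x@x))
    return np.array([x[0],x[1],1.])
def pix2w(name,u,v,z,s=None):
    "point by depth z along axis"
    T=T_wc(name,s); return T[:3,:3]@(ray(name,u,v)*z)+T[:3,3]
def onplane(name,u,v,h,s=None):
    T=T_wc(name,s); d=T[:3,:3]@ray(name,u,v); return T[:3,3]+d*(h-T[2,3])/d[2]
def tri(obs):
    A=np.zeros((3,3));b=np.zeros(3)
    for n,u,v,s in obs:
        T=T_wc(n,s); d=T[:3,:3]@ray(n,u,v); d/=np.linalg.norm(d); P=np.eye(3)-np.outer(d,d); A+=P;b+=P@T[:3,3]
    return np.linalg.solve(A,b)
E
python3 - <<'E'
from h import *
import pickle
s=readout.sense(); print(s, arm.finger_overhang)
D={}
for n in ['scene','side','wrist']:
    im,d=read_camera(n); cv2.imwrite(f'pics/{n}0.png',im); D[n]=(im,d); print(n,T_wc(n,s).round(3).tolist(),camera_params(n)['fov_y'])
pickle.dump((s,D),open('d0.pkl','wb'))
E
```

```text
{'time_s': 0.0, 'q': array([-1.50005847e-01,  2.87149243e-01,  1.57819990e+00, -1.46955597e-06,
        1.27862554e+00, -1.49998542e-01]), 'joint_vel': array([ 9.52158492e-04, -3.55827307e-04, -9.04975444e-04,  2.70079472e-05,
        3.60133467e-04, -7.77198659e-04]), 'tau': array([-1.79628755e-04, -4.05981302e+01, -2.92628127e+01, -1.54224781e-04,
        5.81841552e-03,  3.74769741e-06]), 'tool_pos': array([6.74367087e-01, 1.20974593e-04, 2.46945700e-01]), 'tcp_rot': array([ 0.49932041,  0.49950114,  0.50067544, -0.50050159]), 'force': array([-0.66797196, -0.59681795, -0.67163548]), 'wrist_torque': array([-0.08925321,  0.00198104, -0.03908627]), 'finger_gap': 0.08540042734330315} 0.017
scene [[0.81, 0.307, -0.499, 1.177], [0.586, -0.458, 0.669, -0.735], [-0.023, -0.834, -0.551, 0.712], [0.0, 0.0, 0.0, 1.0]] 42.28535219803051
side [[0.664, -0.514, 0.543, 0.168], [-0.747, -0.436, 0.501, -0.384], [-0.021, -0.739, -0.674, 0.636], [0.0, 0.0, 0.0, 1.0]] 50.203344022162455
wrist [[1.0, 0.001, -0.004, 0.676], [0.0, -0.96, -0.279, 0.07], [-0.004, 0.279, -0.96, 0.372], [0.0, 0.0, 0.0, 1.0]] 64.0787775114992
```

View pics/scene0.png

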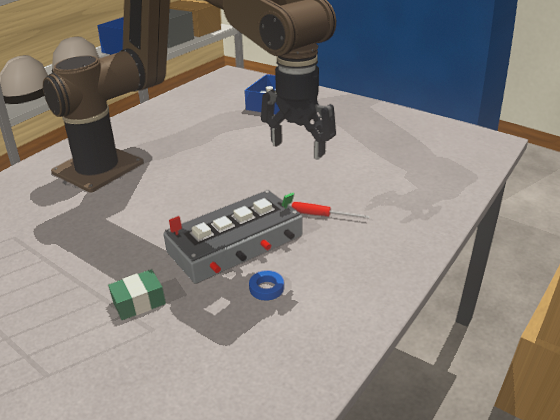

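View pics/side0.png

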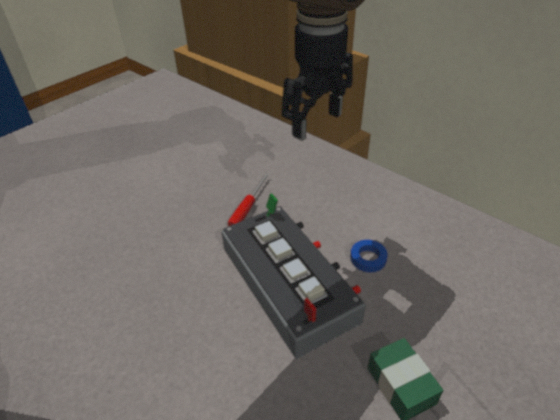

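View pics/wrist0.png

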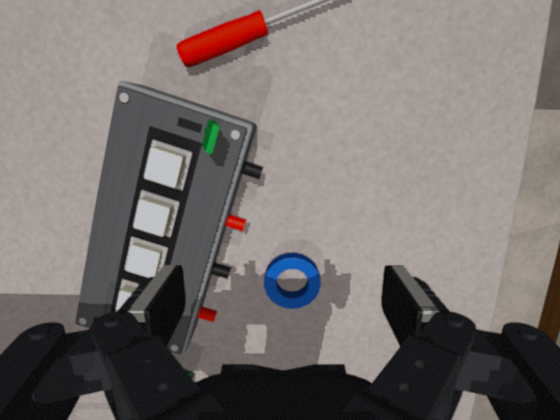

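Scene and side show the box with four white keys, with the green vane at +y and red at -y. In the wrist view, keys 1 to 3 are near (167,165), (157,215) and (146,258), and key 4 is partly hidden by a finger. Next I'll measure the cap centres from colour and depth in all views.

```bash
python3 - <<'E'
from h import *
import pickle
s,D=pickle.load(open('d0.pkl','rb'))
roi={'scene':(180,190,285,250),'side':(245,215,335,310),'wrist':(105,135,195,310)}
for n,(a,b,c,e) in roi.items():
    im,d=D[n]; m=np.zeros(d.shape,np.uint8); hs=im.astype(int)
    m[b:e,a:c]=((hs.min(2)>160)&(hs.max(2)-hs.min(2)<45))[b:e,a:c]
    k,l,st,ce=cv2.connectedComponentsWithStats(m)
    for i in range(1,k):
        if st[i,4]<40: continue
        v,u=np.where(l==i); P=np.array([pix2w(n,x,y,d[y,x],s) for x,y in zip(u,v) if d[y,x]>0])
        top=P[P[:,2]>np.percentile(P[:,2],40)]
        print(n,st[i],ce[i].round(1),'med',np.median(P,0).round(4),'topz',np.percentile(P[:,2],[20,50,80,95]).round(4),'plane z.076',onplane(n,*ce[i],.076,s).round(4))
# deck/box corners wrist
print([onplane('wrist',u,v,.06,s).round(4) for u,v in [(124,97),(235,134),(83,321),(175,349)]])
im=D['scene'][0]; c=cv2.resize(im[185:280,150:310],None,fx=5,fy=5,interpolation=cv2.INTER_CUBIC); cv2.imwrite('pics/c1.png',c)
E
```

```text
scene [ 180  190   85   33 1441] [208.4 200.6] med [ 0.3779  0.0486 -0.0007] topz [-0.002  -0.0007  0.0006  0.0017] plane z.076 [ 0.4625 -0.0352  0.076 ]Traceback (most recent call last):
  File "<stdin>", line 11, in <module>
  File "h.py", line 17, in pix2w
    T=T_wc(name,s); return T[:3,:3]@(ray(name,u,v)*z)+T[:3,3]
                                     ~~~^^^^^^^^^^
  File "h.py", line 12, in ray
    p=camera_params(name); f,cx,cy,k1=K(p); d=np.array([(u-cx)/f,(v-cy)/f]); x=d.copy()
ValueError: time passes only in moves, steps and waits
```

```bash
python3 - <<'E'
t=open('h.py').read()
t=t.replace("def K(p","_cp=camera_params\nimport functools\ncamera_params=functools.lru_cache(None)(_cp)\ndef K(p",1)
open('h.py','w').write(t)
E
python3 - <<'E'
from h import *
import pickle
s,D=pickle.load(open('d0.pkl','rb'))
roi={'scene':(180,190,285,250),'side':(245,215,335,310),'wrist':(105,135,195,310)}
for n,(a,b,c,e) in roi.items():
    im,d=D[n]; m=np.zeros(d.shape,np.uint8); hs=im.astype(int)
    P=np.zeros(d.shape+(3,))
    for y in range(b,e):
        for x in range(a,c): P[y,x]=pix2w(n,x,y,d[y,x],s)
    m[b:e,a:c]=((hs.min(2)>150)&(hs.max(2)-hs.min(2)<45)&(P[...,2]>.055))[b:e,a:c]
    k,l,st,ce=cv2.connectedComponentsWithStats(m)
    for i in range(1,k):
        if st[i,4]<40: continue
        Q=P[l==i]
        print(n,st[i],ce[i].round(1),'med',np.median(Q,0).round(4),'z',np.percentile(Q[:,2],[20,50,80,95]).round(4),'on.076',onplane(n,*ce[i],.076,s).round(4)[:2])
print([onplane('wrist',u,v,.06,s).round(4) for u,v in [(124,97),(235,134),(83,321),(175,349)]])
im=D['scene'][0]; c=cv2.resize(im[185:280,150:310],None,fx=5,fy=5,interpolation=cv2.INTER_CUBIC); cv2.imwrite('pics/c1.png',c)
E
```

```text
scene [254 198  18  11 120] [262.1 203.2] med [0.5655 0.0228 0.0751] z [0.0735 0.0751 0.0763 0.0771] on.076 [0.5658 0.0217]
scene [234 206  18  11 125] [242.4 211.1] med [ 0.5478 -0.0236  0.0749] z [0.0733 0.0749 0.0759 0.0769] on.076 [ 0.5499 -0.0255]
scene [211 216  21  15 149] [221.2 221.9] med [ 0.5318 -0.0739  0.0698] z [0.0678 0.0698 0.0711 0.072 ] on.076 [ 0.5387 -0.0806]
scene [192 222  19  13 126] [200.8 228. ] med [ 0.5177 -0.1186  0.075 ] z [0.0739 0.075  0.0761 0.0772] on.076 [ 0.5182 -0.12  ]
side [257 222  19  14 157] [265.6 228.6] med [0.5645 0.0227 0.0751] z [0.0744 0.0751 0.0759 0.0766] on.076 [0.5638 0.0221]
side [270 239  20  15 180] [279.4 246.3] med [ 0.5483 -0.0249  0.0753] z [0.0745 0.0753 0.076  0.0767] on.076 [ 0.548  -0.0251]
side [285 260  21  16 207] [294.7 267.4] med [ 0.5328 -0.0724  0.0704] z [0.0695 0.0704 0.0711 0.072 ] on.076 [ 0.5291 -0.0752]
side [300 278  19  14 148] [309.1 284.4] med [ 0.5177 -0.1145  0.0751] z [0.0742 0.0751 0.0759 0.0768] on.076 [ 0.5174 -0.1149]
wrist [ 144  141   47   46 1195] [164.  164.8] med [0.5676 0.0257 0.0752] z [0.0743 0.0752 0.0759 0.0764] on.076 [0.5686 0.026 ]
wrist [153 195  25  23  78] [168.5 203.2] med [ 0.5673 -0.012   0.0617] z [0.0611 0.0617 0.0624 0.0627] on.076 [ 0.5694 -0.0094]
wrist [134 199  35  37 917] [150.8 217.2] med [ 0.5511 -0.023   0.0752] z [0.0746 0.0752 0.0758 0.0764] on.076 [ 0.5514 -0.0229]
wrist [125 238  35  39 840] [141.3 260.1] med [ 0.5341 -0.0696  0.0703] z [0.0696 0.0703 0.071  0.0716] on.076 [ 0.537  -0.0667]
wrist [142 241  25  26  93] [158.4 251.2] med [ 0.5518 -0.0608  0.0619] z [0.0611 0.0619 0.0625 0.063 ] on.076 [ 0.5549 -0.0572]
wrist [116 291  15  18 136] [122.  297.9] med [ 0.5112 -0.1085  0.0753] z [0.0747 0.0753 0.0759 0.0765] on.076 [ 0.5119 -0.1085]
[array([0.5321, 0.0847, 0.06  ]), array([0.6307, 0.0516, 0.06  ]), array([ 0.4547, -0.1478,  0.06  ]), array([ 0.5539, -0.1824,  0.06  ])]
```

View pics/c1.png

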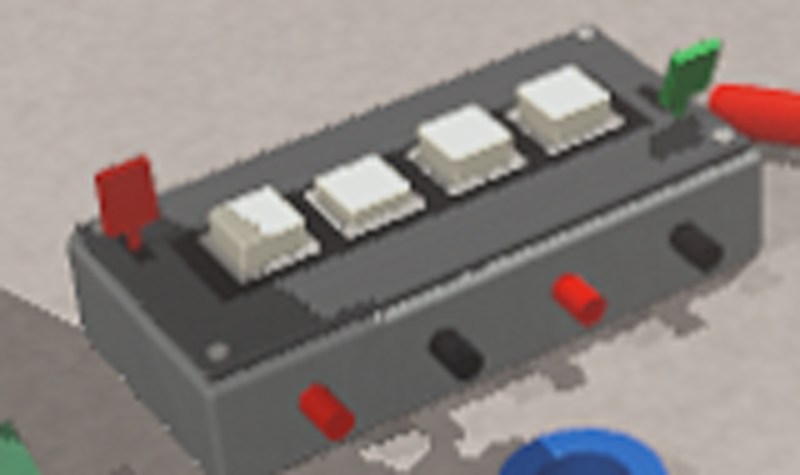

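Key 3's top measures about 0.070 m in all three views and the others about 0.075 m, so key 3 looks latched. The crop agrees: its skirt shows less height. Row direction is about -0.32 rad from world y. I'll shut the gripper, align it, and tap key 2 lightly as a contact reference, then key 3.

```bash
python3 -m pendant '[{"x":-42,"y":-8,"z":-25,"yaw":-0.16},{"x":-42,"y":-8,"z":-35,"yaw":-0.16},{"x":-40,"y":-8,"z":-35},{"x":0},{"x":0},{"x":0},{"x":0}]' 0; python3 -c "
from h import *
s=readout.sense();print(s['tool_pos'],s['finger_gap'],arm.finger_overhang,R.from_quat(s['tcp_rot'][[1,2,3,0]]).as_matrix().round(3),s['force'])"
```

```text
[6.74511915e-01 1.23591113e-04 2.47215921e-01] 0.08515692510459895 0.017 [[-0.002  1.     0.   ]
 [ 0.     0.    -1.   ]
 [-1.    -0.002 -0.   ]] [ 0.27825132 -0.1005273  -0.05677741]schema error: expected keys x, y, z, yaw
```

Every row needs all four keys.

```bash
python3 -m pendant '[{"x":-42,"y":-8,"z":-25,"yaw":-0.16},{"x":-42,"y":-8,"z":-35,"yaw":-0.16},{"x":-40,"y":-8,"z":-35,"yaw":0},{"x":0,"y":0,"z":0,"yaw":0},{"x":0,"y":0,"z":0,"yaw":0},{"x":0,"y":0,"z":0,"yaw":0}]' 0; python3 -c "
from h import *
s=readout.sense();print(s['tool_pos'],s['finger_gap'],arm.finger_overhang,R.from_quat(s['tcp_rot'][[1,2,3,0]]).as_matrix().round(3),s['force'])"
```

```text
time_s: 0.9
tool_pos: [0.5468, -0.0239, 0.149]
tcp_rot: [-0.411, -0.575, -0.411, 0.576]
force: [0.3, -0.4, 0.2]
finger_gap: 0.0003
[ 0.54680746 -0.02392754  0.14903472] 0.00029515130435759155 0.017 [[-0.002  0.946 -0.324]
 [ 0.    -0.324 -0.946]
 [-1.    -0.002  0.   ]] [ 0.32114946 -0.39172127  0.1681589 ]
```

```bash
python3 -m pendant '[{"x":1,"y":0,"z":-28,"yaw":0},{"x":0,"y":0,"z":-22,"yaw":0},{"x":0,"y":0,"z":0,"yaw":0}]'; for i in 1; do python3 -m pendant '[{"x":0,"y":0,"z":-3,"yaw":0},{"x":0,"y":0,"z":0,"yaw":0}]'; done; python3 -m pendant '[{"x":0,"y":0,"z":-2,"yaw":0},{"x":0,"y":0,"z":0,"yaw":0}]'
```

```text
time_s: 1.27
tool_pos: [0.5548, -0.0247, 0.1037]
tcp_rot: [0.414, 0.578, 0.408, -0.573]
force: [-0.4, 0.3, -0.1]
finger_gap: -0.0
time_s: 1.52
tool_pos: [0.5575, -0.0251, 0.1034]
tcp_rot: [0.416, 0.579, 0.407, -0.571]
force: [0.2, -1.2, -0.3]
finger_gap: 0.0
time_s: 1.78
tool_pos: [0.5585, -0.0252, 0.1029]
tcp_rot: [0.416, 0.579, 0.407, -0.571]
force: [-0.4, -0.7, 0.3]
finger_gap: 0.0002
```

```bash
python3 -c "
from h import *
s=readout.sense();print(s['tool_pos'],s['q'],R.from_quat(s['tcp_rot'][[1,2,3,0]]).as_matrix().round(3),s['force'])"
```

```text
[ 0.55851748 -0.02521668  0.10287385] [-2.26554441e-01  1.91989856e-01  1.97830188e+00 -9.16170726e-05
  9.52639509e-01  1.01927686e-01] [[ 0.018  0.946 -0.323]
 [-0.004 -0.323 -0.947]
 [-1.     0.019 -0.002]] [-0.35553435 -0.7169396   0.25868487]
```

The tool moves toward +x and tilts slightly instead of descending, with no force at the wrist. I'll look before pushing further.

```bash
python3 -c "
from h import *
s=readout.sense();print(s['tau'],s['joint_vel'],s['wrist_torque'],s['time_s'])
a,_=read_camera('scene');b,_=read_camera('side')
a=cv2.resize(a[60:290,100:360],(400,354));b=cv2.resize(b[60:360,150:489],(400,354))
cv2.imwrite('pics/t1.png',np.hstack([a,b]))"
```

```text
[-1.01863008e-02 -3.26061094e+01 -2.50491160e+01 -9.56862391e-05
 -5.18528279e-02  6.78137482e-06] [-2.13995675e-05 -7.47550803e-03 -7.40273959e-03 -7.14099323e-04
  3.37346906e-04  7.41245037e-05] [-0.0037623  -0.01695692 -0.01239757] 1.775
```

View pics/t1.png

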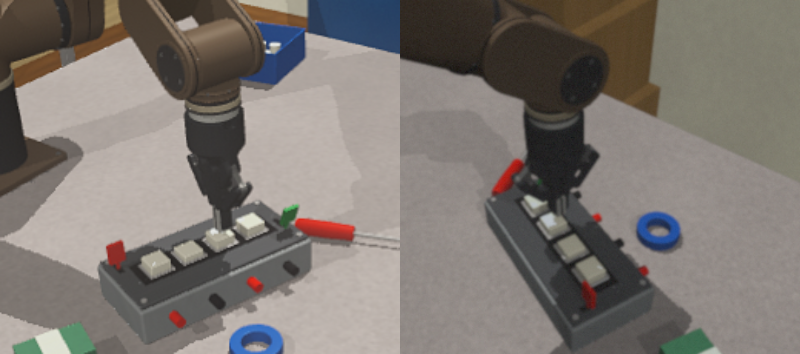

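Nothing is in the way; the tool tip is above key 2. Joint 2 reads 0.19199, which is 11.00°, so it may be held there. I'll check which joints follow on small moves.

```bash
q(){ python3 -c "
from h import *
s=readout.sense();print(s['q'].round(4),s['tool_pos'].round(4),s['force'].round(1))"; }
python3 -m pendant '[{"x":0,"y":0,"z":10,"yaw":0},{"x":0,"y":0,"z":0,"yaw":0}]' >/dev/null; q
python3 -m pendant '[{"x":-10,"y":0,"z":0,"yaw":0},{"x":0,"y":0,"z":0,"yaw":0}]'>/dev/null; q
python3 -m pendant '[{"x":0,"y":0,"z":-8,"yaw":0},{"x":0,"y":0,"z":0,"yaw":0}]' >/dev/null; q
```

```text
[-0.2266  0.176   1.9733 -0.      0.9729  0.1019] [ 0.5587 -0.0253  0.1139] [ 0.6  0.1 -0.7]
[-0.2311  0.1534  1.9994  0.      0.9697  0.0973] [ 0.5478 -0.0252  0.1139] [0.3 0.5 0.5]
[-0.2312  0.1658  2.0042  0.      0.9531  0.0973] [ 0.5473 -0.0252  0.1051] [-0.3 -0.6 -0.7]
```

Joint 5 stops at about 0.953, and descending at this radius asks for less than that, so the wrist tilts instead. I'll see whether biased commands get the tip lower, using larger steps while still 12 mm above the keys.

```bash
q(){ python3 -c "
from h import *
s=readout.sense();print(s['q'].round(4),s['tool_pos'].round(4),s['force'].round(1),R.from_quat(s['tcp_rot'][[1,2,3,0]]).as_matrix()[:,0].round(3),s['time_s'])"; }
python3 -m pendant '[{"x":0,"y":0,"z":-5,"yaw":0}]' >/dev/null; q
python3 -m pendant '[{"x":-5,"y":0,"z":-4,"yaw":0}]'>/dev/null; q
python3 -m pendant '[{"x":-5,"y":0,"z":0,"yaw":0}]' >/dev/null; q
python3 -m pendant '[{"x":0,"y":0,"z":0,"yaw":0}]' >/dev/null; q
```

```text
[-0.2312  0.1737  2.0058  0.      0.9427  0.0973] [ 0.5477 -0.0253  0.1001] [0.1 0.  0.3] [ 0.019 -0.004 -1.   ] 2.75
[-2.3340e-01  1.7030e-01  2.0197e+00  1.0000e-04  9.3260e-01  9.5000e-02] [ 0.5426 -0.0253  0.0956] [-0.7 -0.7  0.4] [ 0.018 -0.004 -1.   ] 2.875
[-2.358e-01  1.602e-01  2.033e+00  1.000e-04  9.309e-01  9.270e-02] [ 0.5369 -0.0252  0.0949] [-0.5 -0.3 -0.1] [ 0.017 -0.004 -1.   ] 3.0
[-2.359e-01  1.596e-01  2.034e+00  1.000e-04  9.309e-01  9.260e-02] [ 0.5364 -0.0251  0.0947] [-0.4 -0.3  0.3] [ 0.017 -0.004 -1.   ] 3.125
```

Descent works again, so that was a control lag, possibly small steps being lost, and not a limit. With steps this uncertain, tapping raised keys near their 7 mm trip depth isn't worth the risk, since three views agree on key 3. I'll raise, go over key 3, and tap that one.

```bash
cat > q.py <<'E'
from h import *
s=readout.sense();print(s['q'].round(4),s['tool_pos'].round(4),s['force'].round(1),R.from_quat(s['tcp_rot'][[1,2,3,0]]).as_matrix()[:,0].round(3),s['time_s'])
E
python3 -m pendant '[{"x":0,"y":0,"z":13,"yaw":0},{"x":-2,"y":-24,"z":0,"yaw":0},{"x":-2,"y":-23,"z":0,"yaw":0},{"x":0,"y":0,"z":0,"yaw":0}]'>/dev/null; python3 q.py
```

```text
[-3.2550e-01  1.3440e-01  2.0242e+00  2.2000e-03  9.6030e-01  6.0000e-04] [ 0.5342 -0.0734  0.1125] [ 0.6  0.6 -0. ] [ 0.022 -0.006 -1.   ] 3.625
```

```bash
python3 -m pendant '[{"x":-1,"y":0,"z":-8,"yaw":0},{"x":-1,"y":1,"z":-8,"yaw":0},{"x":0,"y":0,"z":0,"yaw":0}]'>/dev/null; python3 q.py
python3 -m pendant '[{"x":0,"y":0,"z":-4,"yaw":0}]'>/dev/null; python3 q.py
```

```text
[-0.3226  0.1546  2.037   0.0029  0.9269  0.0021] [ 0.5322 -0.0709  0.096 ] [-0.3  0.5 -0.3] [ 0.023 -0.005 -1.   ] 4.0
[-0.3219  0.1611  2.0384  0.003   0.9186  0.0022] [ 0.5325 -0.0706  0.092 ] [ 0.5  0.4 -0.2] [ 0.023 -0.005 -1.   ] 4.125
```

```bash
for i in 1 2 3; do python3 -m pendant '[{"x":0,"y":0,"z":-1.5,"yaw":0}]'>/dev/null; python3 q.py; done
```

```text
[-0.3215  0.1642  2.0394  0.003   0.9154  0.0022] [ 0.5322 -0.0703  0.0899] [ 0.2 -0.1  0.1] [ 0.022 -0.005 -1.   ] 4.25
[-0.3213  0.1668  2.0399  0.003   0.9122  0.0022] [ 0.5323 -0.0702  0.0884] [-0.4  0.4  0.2] [ 0.022 -0.005 -1.   ] 4.375
[-0.3212  0.1686  2.0395  0.0029  0.9112  0.0023] [ 0.5325 -0.0702  0.0876] [-2.9  0.1  6.7] [ 0.022 -0.005 -1.   ] 4.5
```

Contact comes at a tip height of about 0.071 m with no force above it, so key 3 is the latched one. It's about 5 mm below a raised key and holds about 6 N. Pressing in.

```bash
for i in 1 2; do python3 -m pendant '[{"x":0,"y":0,"z":-2,"yaw":0}]'>/dev/null; python3 q.py; done;  python3 -m pendant '[{"x":0,"y":0,"z":-2,"yaw":0}]'>/dev/null; python3 q.py
```

```text
[-0.3212  0.1706  2.0391  0.0028  0.9103  0.0022] [ 0.5325 -0.0703  0.0867] [-3.3  1.3  7.4] [ 0.021 -0.005 -1.   ] 4.625
[-0.3211  0.1725  2.0387  0.0027  0.9099  0.0023] [ 0.5326 -0.0703  0.0859] [-4.2  1.   6.7] [ 0.02  -0.004 -1.   ] 4.75
[-0.321   0.1742  2.0383  0.0025  0.9096  0.0022] [ 0.5326 -0.0703  0.0851] [-4.3  1.2  7.8] [ 0.019 -0.004 -1.   ] 4.875
```

```bash
for i in 1 2 3; do python3 -m pendant '[{"x":0,"y":0,"z":-3,"yaw":0}]'>/dev/null; python3 q.py; done
```

```text
[-0.321   0.1773  2.0381  0.0024  0.9079  0.0023] [ 0.5326 -0.0703  0.0836] [-3.6  1.2  9.7] [ 0.018 -0.004 -1.   ] 5.0
[-0.3209  0.1796  2.0369  0.0021  0.9084  0.0022] [ 0.5329 -0.0704  0.083 ] [-7.4  3.3 18.1] [ 0.016 -0.004 -1.   ] 5.125
[-3.2070e-01  1.8100e-01  2.0352e+00  1.8000e-03  9.1110e-01  2.2000e-03] [ 0.533  -0.0704  0.083 ] [-8.9  1.8 18.9] [ 0.014 -0.003 -1.   ] 5.25
```

The key is at its hard stop: 18 N, with the tip at 0.066 m. Releasing and backing away, then looking.

```bash
python3 -m pendant '[{"x":0,"y":0,"z":10,"yaw":0},{"x":0,"y":0,"z":25,"yaw":0},{"x":0,"y":0,"z":50,"yaw":0},{"x":0,"y":0,"z":60,"yaw":0},{"x":0,"y":0,"z":0,"yaw":0},{"x":0,"y":0,"z":0,"yaw":0},{"x":0,"y":0,"z":0,"yaw":0}]'; python3 - <<'E'
from h import *
ims=[]
for n,(a,b,c,e),C in [('scene',(150,185,310,290),[(265,203),(243,211),(221,221),(200,229)]),('side',(215,190,375,350),[(265,228),(279,246),(294,266),(309,284)])]:
    im,d=read_camera(n); ims.append(cv2.resize(im[b:e,a:c],(400,int((e-b)*2.5)),interpolation=cv2.INTER_CUBIC))
    print(n,[round(float(np.median([pix2w(n,u+i,v+j,d[v+j,u+i])[2] for i in(-2,0,2) for j in(-2,-1,0)])),4) for u,v in C])
h=max(i.shape[0] for i in ims)
cv2.imwrite('pics/end.png',np.hstack([cv2.copyMakeBorder(i,0,h-i.shape[0],0,0,0) for i in ims]))
E
```

```text
time_s: 6.12
tool_pos: [0.5321, -0.0704, 0.2323]
tcp_rot: [0.416, 0.578, 0.409, -0.571]
force: [-0.6, 0.1, -0.5]
finger_gap: -0.0006
scene [0.0739, 0.0758, 0.0754, 0.0753]
side [0.0749, 0.0751, 0.0747, 0.0747]
```

View pics/end.png

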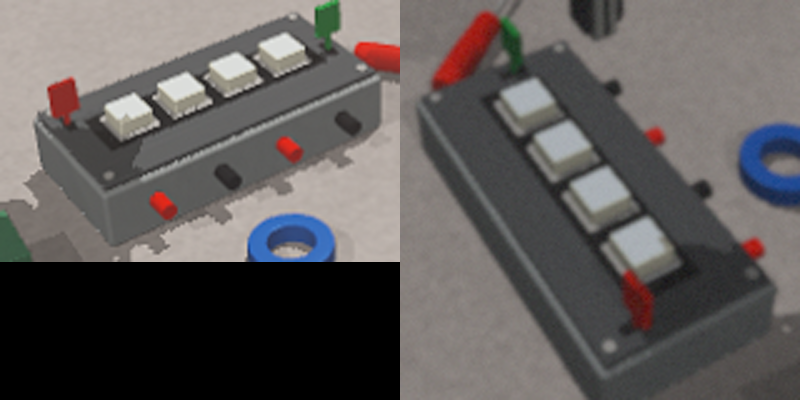

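All four keys are level at about 0.075 m. The green vane (about (327,20) in the left crop) now stands upright, and the red vane (about (63,100)) is upright as before. The arm is clear, so I'm handing in.

```bash
python3 -c "
from workcell import workorder; print(workorder.sign_off())"
```

```text
the job is handed in; nothing more can be done
None
```

The latched key was key 3. I pressed it to its stop and let go, it popped up, and the job is handed in after about 6 s of robot time.

- **Finding it:** I found it mainly by camera rather than by tapping every key. Before any contact, its top stood at about 0.070 m in all three views, against about 0.075 m for the others.
- **Confirming it:** A light tap on key 3 met it at a tip height of about 0.071 m, roughly 5 mm lower than a raised key, with about 6–7 N. I then pressed it to its stop at 0.066 m, where the force reached about 18–19 N.
- **Taps skipped:** I did not tap keys 1, 2 or 4. While lining up over key 2 for a reference tap, small downward steps went wrong for a moment: the tool drifted about 11 mm in x and tilted 0.02 rad, with no contact. I never found out why, so I didn't risk pushing a raised key too far.
- **Last checks:** All four keys read level at 0.074–0.076 m, and the green vane looks upright. The red vane looks unchanged, and the arm was well clear with no force on it. I judged the vanes and surrounding objects by eye and did not measure them. The last picture shows only part of the screwdriver and carton, but the tool never went near either.

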